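# Load a plywood strip under the spring clip of a boring jig

### The arm

A 6-joint arm with a two-finger parallel gripper is mounted at the origin on the work surface. World frame = base frame: x ahead of the robot, y to its left, z up, the work surface at z = 0. Lengths are in m, angles in rad, forces in N, time in s.
With the tool pointing down it reaches from about 0.35 to 0.975 m from the base axis. Payload 4.9 kg.
Tool frame: the origin (TCP) lies on the centre line of the jaws, within the pads' length; the fingertips stand 17 mm ahead of it and the grasp point (between the pads) lies 2 mm behind it (ctrl.tcp_to_tips is the distance from the TCP to the fingertips, in m); z points along the fingers, y is the direction in which the jaws open and shut (so a half turn about z gives the same grasp; the last joint's range is limited). The gripper opens to 85 mm and grips with 20 to 120 N. Pads are 22 mm wide; open, the fingers measure 114 mm over their backs; the gripper's body (76 mm by 85 mm) begins 54 mm behind the grasp point. The pads swing forward as they close: fully open they stand 13 mm farther back than shut.
Start: joints at [1.201, 0.053, 1.613, -0, 1.476, -0.119], TCP at [0.155, 0.605, 0.248] pointing down, gripper open.
Joint ranges: [-3.01, 3.01], [-1.01, 2.22], [0.06, 2.58], [-1.02, 4.17], [0.09, 2.62], [-3.14, 3.14]. Speed limits (rad/s): [2.57, 2.57, 3.14, 3.14, 3.14, 3.14].

### API

Orientations are given as a 3x3 rotation matrix whose columns are the frame's x, y, z axes.
In Python, from station import ctrl gives the robot as it stands. The module is installed in compiled form; this text tells all that it offers. Calls block until the motion is done:
- ctrl.goto(position, orientation): joint-space move of the TCP to a pose.
- ctrl.move_l(position, frame=None, max_speed=0.15, guard=None): straight line of the TCP; frame=None keeps the orientation; max_speed is the mean speed in m/s. With guard (N) it stops when the force on the tool has changed by that much, and returns True; else False.
- ctrl.move_j(angles): joint-space move.
- ctrl.gripper_to(opening, force=None): finger opening in m; force is the grip in N (None keeps the last); returns when the fingers have stopped.
- ctrl.wait(seconds).
- ctrl.solve_ik(position, orientation): joint angles nearest the present ones, or None.
- ctrl.state(): the state.
- ctrl.read_camera(name): name is "side" or "top"; returns (picture, depth): 480x640x3 uint8, blue, green, red; 480x640 float32, m along the optical axis (not along the pixel's ray), 0 where there is no reading.
- ctrl.camera_model(name): a dict with "mtx" (3x3 intrinsics, pixels), "k1" (the pictures are not rectified: a ray, as slopes to the right and down, at radius r is drawn at 1 + k1 r^2 times it, then the intrinsics apply), "world_to_cam" (4x4, takes a point from world to camera coordinates). Camera axes: x right, y down, z forward; pixel columns grow to the right and rows downward; lengths in m; the calibration is good to about 2 mm. A picture is of the moment at which its call begins. camera_model takes no time and is no camera call.
A pose or a line that the arm cannot do raises ctrl.MotionError and nothing moves.
- ctrl.sign_off(): hands the job in, once; it reports no verdict.
The state is a dict: "time_s": time; "q": joint angles; "dq": joint speeds; "joint_torque": joint torques, N m; "ee_pos": TCP position; "tcp_rot": TCP orientation; "force": force on the tool from outside, world axes, zero at the start; "wrist_torque": the same for the moment, N m; "grip_width": finger opening in m.
Only numpy, scipy, OpenCV 4.12 (cv2) and the standard library are available. Lean on these libraries where they do the work, as an engineer would, in place of code of your own. Each camera call takes 0.05 s, during which the arm holds its last target. There are 200 camera calls.

### The job

Load the plywood strip into the boring jig: press the orange paddle down with one fingertip so that the red jaw lifts, and keep it pressed while another fingertip pushes the strip along its channel, beneath the jaw, until it is fully home against the blue stop. Then let the paddle up so that the jaw clamps the strip, and move clear. Do not pick the strip up, and leave everything else where it is.

Things in the scene. Friction and masses are not known exactly. Their poses are not given: they have to be found in the camera images.
- jig: Boring jig fixed to the bench: grey board, x -140..115, y -65..107 mm, 12 mm thick. Origin on its underside. The strip slides towards +x on the board's top in a channel y 0..44 mm between rails 6 mm high, 8 mm wide, x -105..80 mm, open at the -x end. The spring clip lies on the -y side; on the +y side (y 60..103 mm) is a shallow tray with a pencil and a block.
- clip (a joint): Spring clip rocking on a rod along jig x (at y -12, z 26 mm), rad: 0 at rest (jaw down, paddle up), 0.38 with the paddle pressed to its stop (4 N to start, 7 N at the end, at mid width). Paddle (-y side) down raises the red jaw (+y side). Above 0.22 the strip passes under the jaw; below, it butts against the jaw, which pushing cannot open. Springs back; about 0.20 when clamped on the strip.
- paddle_top (a point): Centre of the top of the orange paddle, a plate 110 mm (jig x -135..-25 mm) by 36 mm, its middle 30 mm from the hinge rod. Fully pressed its top is level, 16 mm above the jig's origin (4 mm above the bed), jig y -60..-24 mm. At rest its outer edge is high, its middle about 28 mm up at jig y -44 mm. A fingertip can slide along it while pressing. Moves with the paddle.
- jaw_tip (a point): Centre of the underside of the black rubber pad (20 mm in x, 13 mm in y) of the red jaw, over the channel at jig x 45..65, y about 24 mm. About 17 mm above the jig's origin at rest, 30 mm when fully pressed. The jaw's arm stands about 9 mm higher.
- strip: Plywood strip to push, 110 (x) x 42 (y) x 12 mm thick, about 40 g, pale with dark edge lines and two dark marks on top. Origin at the centre of its underside, on the bed 12 mm above the jig's origin; its x axis is along the jig's. Starts short of the jaw, 45 to 65 mm from home. Home against the stop, its origin is at jig x 25, y about 22 mm. 1 mm play to each rail.
- strip_back (a point): Centre of the strip's rear end face (its -x end, where it is pushed), 6 mm above the bed; 80 - 110 = -30 mm in jig x when the strip is home.
- stop_face (a point): Point on the face of the blue stop (20 mm high) that the strip's front end must meet, 6 mm above the bed, at jig x 80, y 22 mm.
- pencil: Bystander: red flat carpenter's pencil, 121 x 14 x 9 mm, lying in the jig's side tray. Origin at its underside.
- gauge_block: Bystander: dark wooden block, 45 x 26 x 30 mm, with a brass dot, in the jig's side tray. Origin at its underside.
- glue: Bystander: standing white glue bottle with a yellow label, 56 mm across, 150 mm tall. Origin at its underside.
- wax_tin: Bystander: low round tin with a green label, 72 mm across, 45 mm tall. Origin at its underside.
- tape_measure: Bystander: yellow tape measure, 66 x 36 x 62 mm, standing. Origin at its underside.
- offcut: Bystander: wooden offcut, 75 x 45 x 38 mm. Origin at its underside.
- screwdriver: Bystander: screwdriver with a blue handle, about 0.2 m long, lying on the bench. Origin at its underside.
There are look-alikes about, which are no part of the job. Of the things shaped like the strip, the plywood one is meant.

How it is judged:
On the way, in this order (a step that is already met when the one before it is completed fails the run):
1. the paddle is held down by a finger, the jaw clear, with the strip still short of the jaw (value of joint clip above 0.24 rad and contact force between the fingers and clip above 1 N and x of strip in the frame of jig below -0.012 m), for 0.2 s.
2. the strip is home against the stop with the paddle still held down (value of joint clip above 0.24 rad and contact force between the fingers and clip above 1 N and x of strip in the frame of jig above 0.022 m), for 0.1 s.
At the end, for the whole second after the job is handed in: The strip lies flat in the channel within 3 mm of the stop, at rest, and the released clip's jaw is down on it (joint 0.15 to 0.25) (x of strip in the frame of jig between 0.022 and 0.028 m and y of strip in the frame of jig between 0.018 and 0.026 m and z of strip in the frame of jig below 0.014 m and angle between strip's own z axis and vertical below 0.05 rad and value of joint clip between 0.15 and 0.25 rad and linear speed of strip below 0.01 m/s); the robot touches nothing.
It fails at once if the strip was lifted off the bed (more than 8 mm) or tipped (z of strip in the frame of jig above 0.02 m or angle between strip's own z axis and vertical above 0.25 rad).
It fails at once if a bystander was displaced by more than 20 mm (distance of any of pencil, gauge_block, glue, wax_tin, tape_measure, offcut, screwdriver from where it was at the start of the episode above 0.02 m).
It also fails if it takes over 43 s, if anything falls off the work surface, if the arm or the gripper's body presses on something with over 40 N, if the wrist force passes 120 N, or if a joint passes its speed limit or range.

## Working session

There is one attempt and no reset: what is moved stays moved. The work goes in short steps, each a Python script; the robot and the scene stay as the last script left them, time stands still between calls to the robot, and variables do not carry over. Pictures are saved under pics/ and viewed, about 8 in all and at most 12, crops included, and the job is handed in when it is done.

```bash
mkdir -p pics; ls; python3 - <<'E'
from station import ctrl
import cv2,numpy as np
for n in("side","top"):
    p,d=ctrl.read_camera(n); cv2.imwrite(f"pics/{n}0.png",p); np.save(f"{n}0.npy",d)
    m=ctrl.camera_model(n); print(n,m["mtx"],m["k1"],m["world_to_cam"])
print(ctrl.state(), ctrl.tcp_to_tips)
E
```

```text
pics
side [[517.17275239   0.         320.61880155]
 [  0.         517.17275239 246.84907531]
 [  0.           0.           1.        ]] -0.08445518767319513 [[-0.99787529 -0.06398448  0.01228388  0.46637298]
 [-0.05462673  0.71889879 -0.69296497  0.07382995]
 [ 0.03550814 -0.69216365 -0.7208666   1.23563359]
 [ 0.          0.          0.          1.        ]]
top [[515.56958138   0.         329.10210234]
 [  0.         515.56958138 237.2638752 ]
 [  0.           0.           1.        ]] -0.08419565802607427 [[-0.01984207 -0.99978797 -0.00550601  0.01732468]
 [-0.98568548  0.02048379 -0.16734562  0.49342805]
 [ 0.16742292  0.00210671 -0.98588292  1.38590305]
 [ 0.          0.          0.          1.        ]]
{'time_s': 0.1, 'q': array([ 1.20100279e+00,  5.33244421e-02,  1.61415797e+00,  2.47011714e-05,
        1.47601655e+00, -1.18999578e-01]), 'dq': array([ 0.00092013, -0.0031082 , -0.00300013, -0.0008691 , -0.00033859,
       -0.00195261]), 'joint_torque': array([ 9.55856194e-05, -3.94907892e+01, -3.71362102e+01, -9.98949395e-05,
        3.99890167e-03,  2.20777849e-06]), 'ee_pos': array([0.15490621, 0.60494588, 0.24716434]), 'tcp_rot': array([[-9.68715012e-01,  2.48174775e-01, -7.11909277e-04],
       [ 2.48175669e-01,  9.68713430e-01, -1.76855217e-03],
       [ 2.50726040e-04, -1.88990160e-03, -9.99998183e-01]]), 'force': array([ 0.06020061, -0.43127969,  0.70072295]), 'wrist_torque': array([0.01102638, 0.03412195, 0.06801525]), 'grip_width': 0.08536936434361106} 0.017
```

View pics/top0.png

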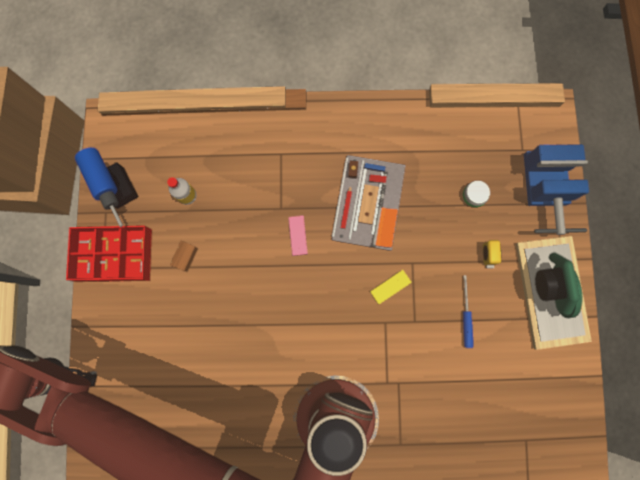

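View pics/side0.png

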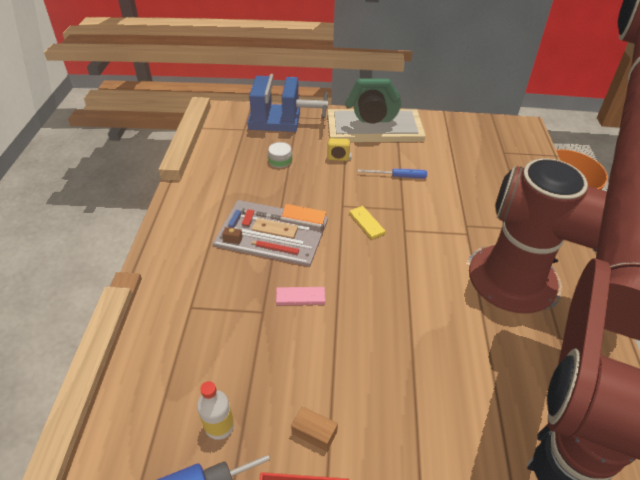

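The top view shows the jig at about (370,203), with its x axis pointing up the picture. The paddle is at (387,228), the plywood strip at (369,205), and the blue stop at (375,167). The yellow and pink bars are decoys. Next I'll measure the jig pose by casting rays.

```bash
cat > h.py <<'E'
import cv2,numpy as np
from station import ctrl
def cast(n,uv,z):
    m=ctrl.camera_model(n);K=m["mtx"];T=m["world_to_cam"]
    s=cv2.undistortPoints(np.asarray(uv,float).reshape(-1,1,2),K,np.array([m["k1"],0,0,0,0.])).reshape(-1,2)
    d=np.c_[s,np.ones(len(s))]@T[:3,:3]; c=-T[:3,:3].T@T[:3,3]
    return (c+d*((np.broadcast_to(z,len(d))-c[2])/d[:,2])[:,None])[:,:2]
def proj(n,P):
    m=ctrl.camera_model(n);T=m["world_to_cam"]
    p=np.asarray(P,float).reshape(-1,3)
    return cv2.projectPoints(p,cv2.Rodrigues(T[:3,:3])[0],T[:3,3],m["mtx"],np.array([m["k1"],0,0,0,0.]))[0].reshape(-1,2)
def comp(mask,near=None,amin=8):
    k,l,s,c=cv2.connectedComponentsWithStats(mask.astype(np.uint8))
    return [(s[i],c[i],l==i) for i in range(1,k) if s[i,4]>=amin]
def w2j(p,o,a): c,s=np.cos(a),np.sin(a); return (np.asarray(p)-o)@np.array([[c,-s],[s,c]])
def j2w(p,o,a): c,s=np.cos(a),np.sin(a); return np.asarray(p)@np.array([[c,s],[-s,c]])+o
E
python3 - <<'E'
from h import *
R={"top":(325,150,415,255),"side":(205,195,335,270)}
for n,(x0,y0,x1,y1) in R.items():
    p=cv2.imread(f"pics/{n}0.png");h=cv2.cvtColor(p,cv2.COLOR_BGR2HSV)
    roi=np.zeros(h.shape[:2],bool);roi[y0:y1,x0:x1]=1
    grey=(h[...,1]<75)&(h[...,2]>70)&roi
    c=max(comp(grey),key=lambda t:t[0][4])
    ys,xs=np.nonzero(c[2]); hull=cv2.convexHull(np.c_[xs,ys].astype(np.float32)).reshape(-1,2)
    w=cast(n,hull,0.012); r=cv2.minAreaRect((w*1000).astype(np.float32))
    print(n,c[0],"rect",r)
    orr=(h[...,0]<14)&(h[...,0]>6)&(h[...,1]>200)&(h[...,2]>200)&roi
    for c in comp(orr): 
        ys,xs=np.nonzero(c[2]); print(" orange",c[0],cv2.minAreaRect((cast(n,np.c_[xs,ys],0.028)*1000).astype(np.float32)))
    blue=(abs(h[...,0].astype(int)-112)<14)&(h[...,1]>120)&roi
    for c in comp(blue): print(" blue",c[0],c[1],cast(n,[c[1]],0.03))
    cv2.imwrite(f"pics/{n}0c.png",cv2.resize(p[y0:y1,x0:x1],None,fx=6 if n=="side" else 5.6,fy=6 if n=="side" else 5.6,interpolation=cv2.INTER_CUBIC))
    cv2.polylines(p,[hull.astype(int)],1,(0,255,0))
E
```

```text
top [ 332  155   73   95 3356] rect ((600.422119140625, -106.29674530029297), (175.0849609375, 254.50454711914062), 78.59434509277344)
 blue [366 165  18   5  49] [374.83673469 166.91836735] [[ 0.69717355 -0.12764018]]
side [ 213  200  115   66 3204] rect ((601.24365234375, -103.5638427734375), (179.55795288085938, 256.66326904296875), 78.48323822021484)
```

View pics/top0c.png

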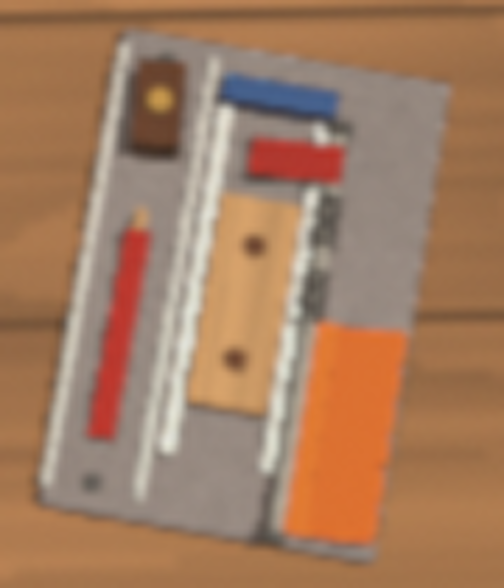

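The crop shows the strip with corners at about (225,192), (303,205), (264,414) and (188,402). The jaw is at (295,160), ahead of the strip, the blue stop at (280,95) and the paddle at (345,435). I'll cross-check the jig pose from these features.

```bash
python3 - <<'E'
from h import *
a=np.radians(-11.46)
cen=(np.array([.6004,-.1063])+np.array([.6012,-.1036]))/2
o=cen-j2w([[-.0125,.021]],0,a)[0]; print("o",o)
ot=np.array([.6004,-.1063])-j2w([[-.0125,.021]],0,a)[0]; print("o top",ot)
f=lambda c:np.array(c)/5.6+[325,150]-.4
def show(t,c,z): print(t,(w2j(cast("top",f(c),z),o,a)*1000).round(1).tolist())
show("strip",[(225,192),(303,205),(264,414),(188,402)],.024)
show("stop top: corners back L,R,front R,L",[(222,76),(337,93),(335,117),(220,100)],.032)
show("rail +y ends front/rear outer/inner",[(160,453),(180,455)],.018)
show("rail -y rear",[(261,471),(277,474)],.018)
show("board corners BL BR TR TL",[(38,503),(374,562),(450,87),(120,32)],.012)
show("paddle inner rear, inner front",[(283,533),(316,322)],.020)
show("paddle outer rear, front",[(376,543),(408,330)],.036)
p=cv2.imread("pics/side0.png");x0,y0,x1,y1=205,195,335,270
E
```

```text
o [ 0.60887844 -0.12801488]
o top [ 0.60847844 -0.12936488]
strip [[33.4, 37.8], [33.8, -2.5], [-76.8, -0.8], [-77.6, 37.9]]
stop top: corners back L,R,front R,L [[91.4, 49.6], [93.0, -9.7], [80.2, -10.7], [78.6, 48.5]]
rail +y ends front/rear outer/inner [[-104.7, 47.2], [-103.9, 37.1]]
rail -y rear [[-104.7, -4.4], [-104.8, -12.6]]
board corners BL BR TR TL [[-139.8, 103.3], [-139.3, -68.4], [113.4, -67.9], [112.0, 105.7]]
paddle inner rear, inner front [[-134.2, -20.4], [-24.4, -19.1]]
paddle outer rear, front [[-133.6, -65.7], [-24.1, -64.4]]
```

View pics/side0c.png

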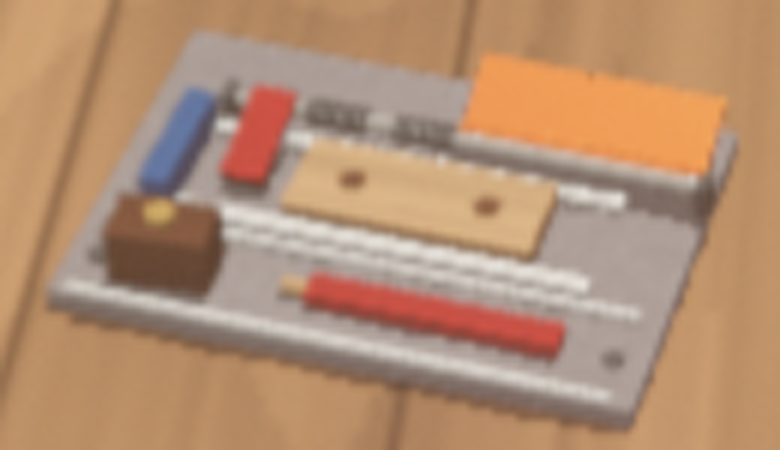

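The features agree in x to about 1 mm, but y is off by about 3.5 mm, so I'm correcting the origin. Plan: tool y along jig y and opening about 50 mm. One finger goes on the paddle (y≈-42) and the other in the channel (y≈22) behind the strip, whose rear is at x≈-77. Now moving and feeling for the paddle.

```bash
cat >> h.py <<'E'
A=np.radians(-11.46); O=np.array([.6082,-.1314])
c_,s_=np.cos(A),np.sin(A)
ROT=np.array([[-c_,-s_,0],[-s_,c_,0],[0,0,-1.]])
def P(x,y,z): return np.r_[j2w([[x/1e3,y/1e3]],O,A)[0],z/1e3]
E
python3 - <<'E'
from h import *
print(np.linalg.det(ROT))
f=lambda c:np.array(c)/6+[205,195]-.4
for t,c,z in(("strip",[(320,143),(557,185),(535,250),(283,203)],.024),("rail ends",[(625,200),(590,283)],.018),("board",[(195,33),(738,135),(632,412),(50,292)],.012)):
    print(t,(w2j(cast("side",f(c),z),O,A)*1000).round(1).tolist())
ctrl.goto(P(-102,-10,200),ROT)
ctrl.gripper_to(.050,30)
ctrl.move_l(P(-102,-10,75))
s=ctrl.state(); print(s["time_s"],s["ee_pos"],s["grip_width"],s["force"],w2j(s["ee_pos"][:2],O,A))
for n in("top","side"):
    p,d=ctrl.read_camera(n); cv2.imwrite(f"pics/{n}1.png",p)
top=cv2.imread("pics/side1.png"); cv2.imwrite("pics/side1c.png",cv2.resize(top[150:290,190:360],None,fx=4.2,fy=4.2,interpolation=cv2.INTER_CUBIC))
E
```

```text
0.9999999999999998
strip [[29.9, 4.3], [-75.8, 1.5], [-78.4, 41.4], [32.2, 43.5]]
rail ends [[-104.4, -3.5], [-104.1, 47.9]]
board [[114.7, -60.9], [-138.9, -62.3], [-139.1, 107.2], [112.4, 108.5]]
4.3667 [ 0.50705266 -0.1212472   0.0760699 ] 0.050039187559662864 [ 0.29973098  0.17188197 -0.57698554] [-0.10114803 -0.01014594]
```

View pics/side1c.png

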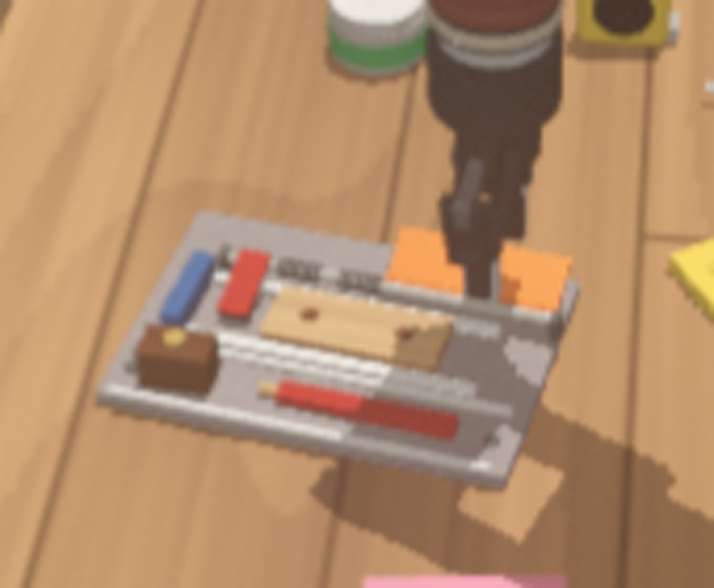

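The side view confirms the pose. The fingers straddle the rail, with the channel finger's tip at crop (483,298), full picture (305,221), behind the strip. Descending until contact.

```bash
python3 - <<'E'
from h import *
for z in (58,52,62): print(z,proj("side",[P(-102,22,z)]).round(1))
f0=ctrl.state()["force"][2]
g=ctrl.move_l(P(-102,-10,36),max_speed=.03,guard=2.5)
s=ctrl.state(); z0=s["ee_pos"][2]*1e3; print(g,z0,s["force"]-[0,0,f0],s["time_s"])
if g:
    for dz in (3,6,9,11,13):
        g=ctrl.move_l(P(-102,-10,z0-dz),max_speed=.03,guard=12)
        s=ctrl.state(); print(dz,g,s["ee_pos"][2]*1e3,s["force"].round(2),s["wrist_torque"].round(3),s["time_s"])
        if g or s["force"][2]-f0>11: break
for n in("top","side"):
    p,d=ctrl.read_camera(n); cv2.imwrite(f"pics/{n}2.png",p)
p=cv2.imread("pics/side2.png"); cv2.imwrite("pics/side2c.png",cv2.resize(p[180:280,200:340],None,fx=5.5,fy=5.5,interpolation=cv2.INTER_CUBIC))
E
```

```text
58 [[304.9 223. ]]
52 [[304.9 224.8]]
62 [[304.9 221.8]]
True 39.76183160079836 [-0.17844219 -0.7038536   3.18346132] 5.525
3 False 37.13357719715007 [-0.56  1.52  4.29] [0.049 0.155 0.013] 5.775
6 False 34.270471612114044 [-1.13  2.24  6.23] [ 0.211  0.193 -0.02 ] 6.025
9 False 31.542197744994457 [-1.84  4.25  8.18] [ 0.542  0.278 -0.102] 6.275
11 False 29.898092414960175 [-1.93  6.72 11.24] [ 0.884  0.407 -0.165] 6.525
13 False 29.363281458218626 [-7.24  9.34 20.41] [ 0.898  1.256 -0.259] 6.775
```

View pics/side2c.png

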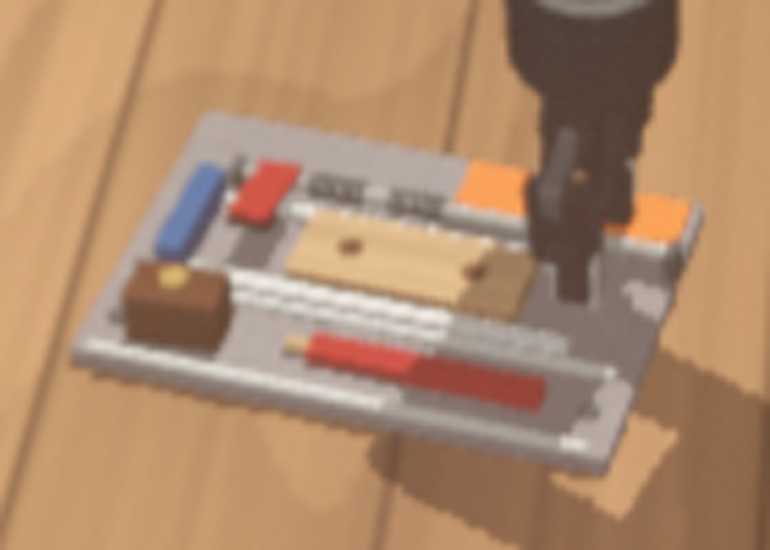

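The jaw is visibly raised and the paddle is at its stop. The strip hasn't moved, and the channel finger at (573,290) stands behind it. I'll ease the press slightly and push.

```bash
python3 - <<'E'
from h import *
def rep(t):
    s=ctrl.state(); j=w2j(s["ee_pos"][:2],O,A)*1e3; print(t,j.round(1),(s["ee_pos"][2]*1e3).round(2),s["force"].round(2),(s["force"][:2]@np.array([c_,s_])).round(2),round(s["time_s"],2))
Z=30.4
ctrl.move_l(P(-102,-10,Z),max_speed=.03); ctrl.wait(.25); rep("eased")
ctrl.move_l(P(-84,-10,Z),max_speed=.04); rep("-84")
ctrl.move_l(P(-50,-10,Z),max_speed=.04); rep("-50")
for x in (-45,-42,-40,-38,-36):
    g=ctrl.move_l(P(x,-10,Z),max_speed=.02,guard=8); rep((x,g))
    if g: break
ctrl.wait(.2); rep("end")
for n in("top","side"):
    p,d=ctrl.read_camera(n); cv2.imwrite(f"pics/{n}3.png",p)
p=cv2.imread("pics/side3.png"); cv2.imwrite("pics/side3c.png",cv2.resize(p[180:280,200:340],None,fx=5.5,fy=5.5,interpolation=cv2.INTER_CUBIC))
E
```

```text
eased [-101.6   -9.1] 31.32 [-0.97  4.84  8.33] -1.91 7.4
-84 [-84.5 -10.1] 30.66 [-3.72  0.66  7.85] -3.78 8.0
-50 [-50.8 -10.1] 30.52 [-4.39  0.61  7.25] -4.43 9.0
(-45, False) [-45.8 -10.1] 30.55 [-4.13  0.2   7.08] -4.09 9.4
(-42, False) [-42.9 -10.1] 30.51 [-4.44  1.43  7.43] -4.63 9.7
(-40, False) [-41.5 -10. ] 30.32 [-5.67  1.02  8.38] -5.76 9.95
(-38, False) [-41.3 -10. ] 30.19 [-12.52   2.21  13.88] -12.71 10.2
(-36, False) [-41.   -9.9] 30.05 [-17.97   3.47  18.62] -18.3 10.45
end [-41.   -9.9] 30.07 [-19.09   3.02  17.91] -19.31 10.65
```

View pics/side3c.png

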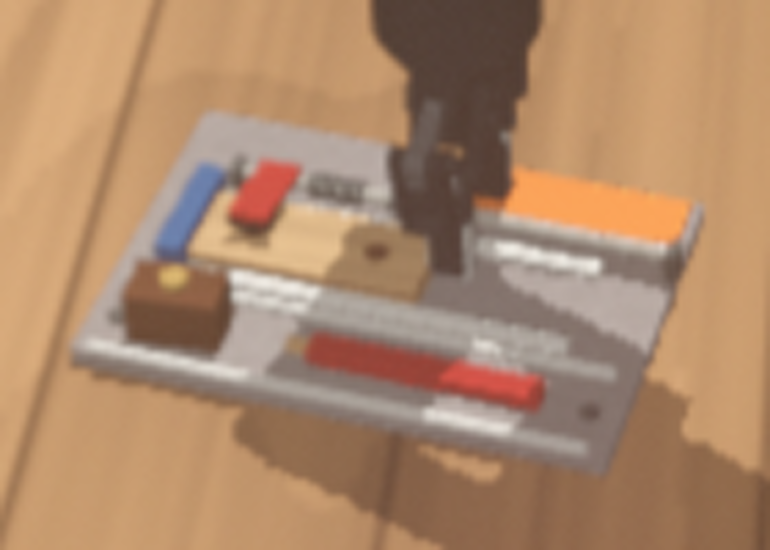

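The strip stopped hard at tool x = -41.0, the predicted home position, and its front end is at the blue stop. I'll back off the push first so the lift doesn't drag the strip up, then raise and check.

```bash
python3 - <<'E'
from h import *
ctrl.move_l(P(-40.5,-10,30.4),max_speed=.03); ctrl.wait(.1)
ctrl.move_l(P(-48,-10,30.4),max_speed=.03); print(ctrl.state()["force"].round(2))
ctrl.move_l(P(-48,-10,50),max_speed=.03)
ctrl.move_l(P(-48,-10,150)); ctrl.goto(P(-190,-60,220),ROT); ctrl.wait(.3)
s=ctrl.state(); print(s["time_s"],s["force"].round(2))
for n in("top","side"):
    p,d=ctrl.read_camera(n); cv2.imwrite(f"pics/{n}4.png",p)
a=cv2.imread("pics/top4.png"); b=cv2.imread("pics/side4.png")
a=cv2.resize(a[150:255,325:415],None,fx=4,fy=4,interpolation=cv2.INTER_CUBIC)
b=cv2.resize(b[190:280,210:320],None,fx=4,fy=4,interpolation=cv2.INTER_CUBIC)
b=cv2.copyMakeBorder(b,0,a.shape[0]-b.shape[0],0,0,cv2.BORDER_CONSTANT)
cv2.imwrite("pics/end.png",np.hstack([a,b]))
E
```

```text
[ 2.49 -0.8   6.1 ]
14.1667 [ 0.14 -0.22 -0.1 ]
```

View pics/end.png

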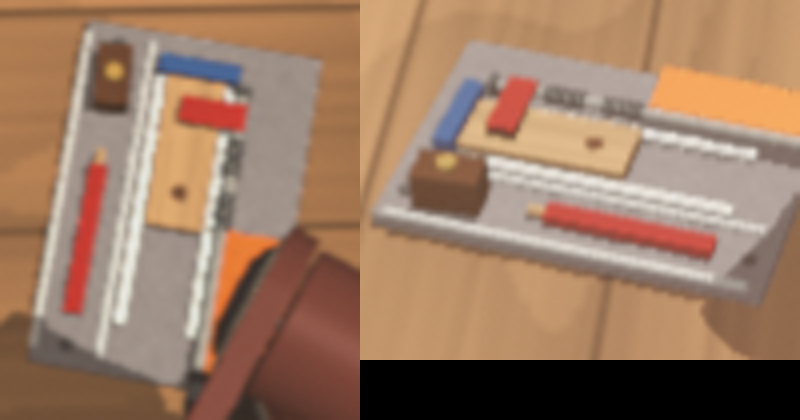

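The strip is flush with the stop (rear edge at about (148,223)–(198,231) in the top crop), the jaw is down on it, and the pencil and block haven't moved. I'll check the rear edge numerically and then hand in.

```bash
python3 - <<'E'
from h import *
r=w2j(cast("top",np.array([(148,223),(198,231)])/4+[325,150]-.4,.024),O,A)*1e3
q=w2j(cast("side",np.array([(640,138),(626,176)])/4-[90,0]+[210,190]-.4,.024),O,A)*1e3
print(r.round(1),q.round(1))
if abs(np.r_[r,q][:,0].mean()+30)<4: ctrl.sign_off(); print("signed")
E
```

```text
[[-30.2  39.6]
 [-29.6   3.8]] [[-30.6   9.2]
 [-33.   44.4]]
the job is handed in; nothing more can be done
signed
```

The strip is home against the blue stop with the jaw clamped on it. I handed the job in with the arm clear, at about 14 s of the 43 s allowed; no verdict was reported.

- **Method:** With the gripper open 50 mm, one fingertip pressed the paddle to its stop. The other pushed the strip along the channel under the raised jaw. I then backed the pushing finger off, let the paddle up and moved clear.
- **Force check:** The strip stopped hard at tool x = -41.0 mm in the jig frame, the predicted home position, with about 19 N on the tool along the push direction. The paddle was still pressed, with 18 N of upward force on the tool. After I moved away, the tool read no contact force.
- **Camera check:** The strip's rear edge reads x = -30.2 and -29.6 mm from the top view, against -30 when home. The side view gave -30.6 and -33.0 mm. I put the -33.0 down to corner-picking error, since the top view and the force check both say home.
- **Not measured:** I judged the clamped jaw, and the pencil and block being undisturbed, by eye in the last picture. I did not measure the clip angle, and the items on the bench outside the jig were not in the last pictures I viewed.

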